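Test the paper-feed limit switch on a calligraphy paper feeder

ROBOT

A 7-joint arm with a two-finger parallel gripper is mounted at the origin on the work surface. World frame = base frame: x ahead of the robot, y to its left, z up, the work surface at z = 0. Lengths are in mm, angles in rad, forces in N, time in s.
With the tool pointing down it reaches from about 425 to 800 mm from the base axis. Payload 8.3 kg.
Tool frame: the origin (TCP) lies where the fingers leave the gripper's body, on its centre line; the fingertips stand 73 mm ahead of it and the grasp point (between the pads) lies 54 mm ahead of it; z points along the fingers, y is the line along which they close (so a half turn about z gives the same grasp; the last joint's range is limited). The gripper opens to 85 mm and grips with 20 to 120 N. Pads are 22 mm wide; open, the fingers measure 114 mm over their backs; the gripper's body (76 mm by 85 mm) begins 54 mm behind the grasp point. The pads swing forward as they close: fully open they stand 13 mm farther back than shut.
Start: joints at [1.16, 0.383, 0.016, 1.37, -0.006, 1.388, -0.046], TCP at [213.052, -587.552, 303.879] pointing down, gripper open.
Joint ranges: [-2.95, 2.95], [-0.25, 2.06], [-1.52, 1.56], [0.18, 2.33], [-1.44, 4.58], [0.02, 2.06], [-3.01, 3.01]. Speed limits (rad/s): [2.39, 2.39, 3.01, 3.01, 3.14, 3.14, 3.14].

INTERFACE

Orientations are given as a unit quaternion [x, y, z, w].
In Python, from cell import get_state, eyes, order gives the robot as it stands. The module is installed in compiled form; this text tells all that it offers.
- The arm moves only by the tool play_rows, never from a script. Its argument "moves" is a list of rows, each an object of numbers: "dx", "dy", "dz": the shift along the world's x, y, z normalised to -1 to 1, where 1 is 75 mm; "twist": the turn about the world's z normalised to -1 to 1, where 1 is 0.5 rad; "gripper": the gripper command: -1 is fully open, 1 is shut, values between are in proportion. In form: [{"dx": .., "dy": .., "dz": .., "twist": .., "gripper": ..}, ...]. A call has exactly 8 rows; each row shifts and turns the commanded pose from where the row before left it; what a row does not reach is not made up. A row lasts 1/10 s, in which the tool goes at most 50 mm and 8.59 degrees, less where a joint would pass 70% of its speed; a pose out of reach is approached as far as the arm can. A call with a number of a shift or a turn outside -1 to 1 is refused whole. A call with a gripper value outside its range is refused whole. The fingers move at their own pace and stop on an object; the grip force is fixed at half the most. Time passes only in rows, so rows that do not move let the fingers close, or fill a call up. It gives the time, the measured TCP pose, the force, the opening and the grip force at its end, in the units of the state.
- get_state(): the state, without advancing time (a new reading comes with each control period).
- eyes.get_image(name): name is "scene" or "top"; returns a dict with "color" (420x560x3 uint8, red, green, blue), "intrinsics" (3x3 intrinsics, pixels), "extrinsics" (4x4, takes a point from world to camera coordinates). Camera axes: x right, y down, z forward; pixel columns grow to the right and rows downward; lengths in mm; the calibration is good to about 2 mm. A picture is of the moment at which its call begins. There is no depth.
- order.sign_off(): hands the job in; it is judged then, once.
The state is a dict: "t": time; "q": joint angles; "joint_vel": joint speeds; "tau": joint torques, N m; "position": TCP position; "ee_rot": TCP orientation; "wrist_force": force on the tool from outside, world axes, zero at the start; "ft_torque": the same for the moment, N m; "finger_gap": finger opening in mm; "grip_force": force on a finger pad.
Only numpy, scipy, OpenCV 4.12 (cv2) and the standard library are available. Lean on these libraries where they do the work, as an engineer would, in place of code of your own. Each camera call takes 0.05 s, during which the arm holds its last target. There are 200 camera calls.

TASK

Test the paper-feed limit switch of the roll-paper feeder on the calligraphy desk: push down the long arm with the large roller until the switch clicks, hold it there for a moment, then let go so that the arm springs back up. Do not trip the other switch, the one with the short arm and small roller.

Things in the scene. Friction and masses are not known exactly. Their poses are not given: they have to be found in the camera images.
- feed_switch: Switch to test: grey housing 40 x 40 x 90 mm, fixed at the left or right end of the feeder's aluminium bed (12 mm high). Origin: centre of its underside, on the bed; z up; x the way its arm points, away from the paper roll. Black roller, 30 mm diameter, 22 mm wide, on a 75 mm arm; at rest its centre is at x +66, y -44.5, z +111 mm (top at z +126), clear above.
- feed_arm (a joint): Long arm's angle, rad, about a pivot along y at x 0, z +75 mm of feed_switch: 0 at rest (arm rising 29 degrees), grows as the roller is pushed down. Clicks at 0.30 (roller 21 mm lower, 8 mm further out in x), hard stop at 0.65 (47 mm lower). Springy: about 1.5 N to start, 3 N at the click, 5 N at the stop; springs back when let go. The click cannot be felt in the force.
- cover_switch: The other switch, not to be tripped: same housing, origin, axes and direction, at the other end of the bed, 170 to 260 mm from feed_switch. Short 38 mm arm with a small black roller, 16 mm diameter, 10 mm wide; at rest its centre is at x +33, y -38.5, z +93 mm. The paper roll lies 80 mm to the -x side of both housings, its cheeks 74 mm above the desk.
- cover_arm (a joint): Short arm's angle, rad, about the like pivot of cover_switch: 0 at rest, grows as it is pushed down; it trips at 0.30 and springs back.

How it is judged (in metres and radians):
On the way:
1. the long arm of feed_switch is pushed past its click (0.30 rad) for 0.15 s (value of joint feed_arm above 0.3 rad), for 0.15 s.
At the end, for the whole second after the job is handed in: The long arm has been released and has sprung back to within 0.05 rad of rest, and the short arm is also within 0.05 rad of rest (value of joint each of feed_arm, cover_arm below 0.05 rad); the robot touches nothing.
It fails at once if the other switch's short arm is tripped (pushed past 0.30 rad) (value of joint cover_arm above 0.3 rad).
It also fails if it takes over 29 s, if anything falls off the work surface, if the arm or the gripper's body presses on something with over 40 N, if the wrist force passes 120 N, or if a joint passes its speed limit or range.

## Working session

There is one attempt and no reset: what is moved stays moved. The work goes in short steps, Python scripts to look and compute and a tool call to move; the robot and the scene stay as the last step left them, time stands still between calls to the robot, and variables do not carry over. Pictures are saved under pics/ and viewed, at most 10 in all, crops included, and the job is handed in when it is done.

Besides the shell and the picture viewer there is one more tool, called after "Emit:" as name([rows], argument=value, ...), one row to a line, values as JSON. play_rows: Moves the arm, as the interface text tells. Scaled input: -1 to 1 covers 75 mm each way for a shift and 0.5 rad each way for a turn. Its arguments: {"type":"object","properties":{"moves":{"type":"array"}},"required":["moves"]}

```bash
mkdir -p pics; cat > h.py <<'E'
import numpy as np,cv2
from cell import get_state,eyes,order
def ray(im,u,v):
    K=np.array(im["intrinsics"]);E=np.array(im["extrinsics"]);R=E[:3,:3];t=E[:3,3]
    return -R.T@t, R.T@np.linalg.inv(K)@np.array([u,v,1.])
def onz(im,u,v,z):
    o,d=ray(im,u,v);return o+d*(z-o[2])/d[2]
def tri(a,pa,b,pb):
    o,d=ray(a,*pa);p,e=ray(b,*pb)
    s=np.linalg.lstsq(np.c_[d,-e],p-o,rcond=None)[0]
    A=o+d*s[0];B=p+e*s[1];return (A+B)/2,np.linalg.norm(A-B)
def proj(im,P):
    K=np.array(im["intrinsics"]);E=np.array(im["extrinsics"]);c=K@(E[:3,:3]@np.array(P)+E[:3,3]);return c[:2]/c[2]
E
python3 - <<'E'
from h import *
import pickle
ims={}
for n in("scene","top"):
    ims[n]=eyes.get_image(n);cv2.imwrite(f"pics/{n}0.png",cv2.cvtColor(ims[n]["color"],cv2.COLOR_RGB2BGR))
pickle.dump(ims,open("i0.pkl","wb"))
s=get_state();print(s["t"],s["position"],s["ee_rot"],s["finger_gap"],s["wrist_force"])
for n in ims:print(n,ray(ims[n],280,210))
E
```

```text
0.1 [ 212.98535147 -587.26146913  303.00336789] [ 9.84909021e-01  1.73070822e-01 -1.50726635e-04 -8.29185153e-04] 85.41749892298077 [ 0.25525794  0.26893863 -0.41841581]
scene (array([ 819.77314934, -338.19945781,  581.74958067]), array([-0.46607125,  0.52590065, -0.71167974]))
top (array([391.69243416,  20.20020053, 749.01749022]), array([ 0.15072869,  0.01264305, -0.98863758]))
```

View pics/scene0.png

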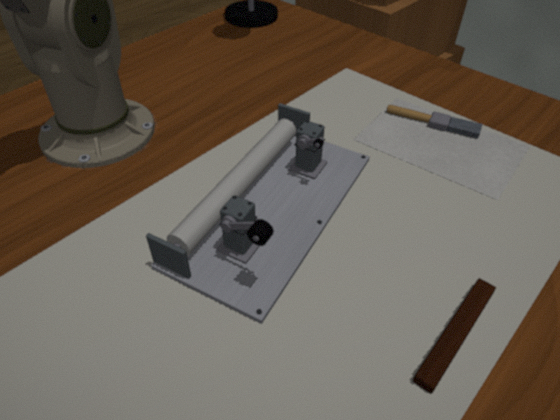

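View pics/top0.png

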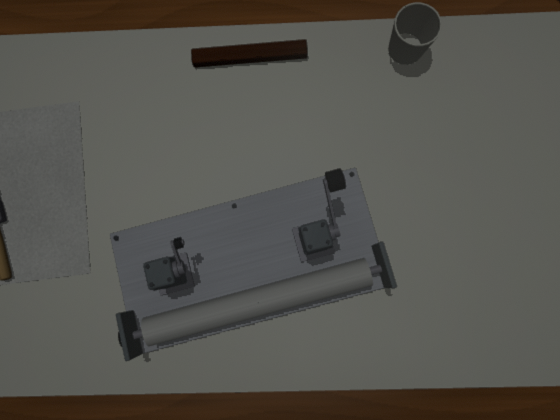

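The top view shows the large roller at about (335,180), its housing top at (317,237), the small roller at (179,243) and its housing at (163,273). In the scene view the large roller is at (261,232) and the small one at (318,144).

```bash
python3 - <<'E'
from h import *
import pickle
I=pickle.load(open("i0.pkl","rb"));a,b=I["top"],I["scene"]
def blob(im,u,v,r=17):
    g=im["color"].max(2)[v-r:v+r,u-r:u+r];m=(g<32).astype(np.uint8)
    n,l,s,c=cv2.connectedComponentsWithStats(m);k=1+np.argmax(s[1:,4]);return c[k]+[u-r,v-r],s[k]
pa,sa=blob(a,335,180);pb,sb=blob(b,261,232);print(pa,sa,pb,sb)
np.set_printoptions(precision=1,suppress=True)
print("roller",tri(a,pa,b,pb), onz(a,*pa,126),onz(a,*pa,138))
print("small",tri(a,(179,243),b,(318,144)),onz(a,179,243,113))
F=onz(a,317,237,102);C=onz(a,163,273,102);print("F",F,"C",C,np.linalg.norm(F-C))
y=(C-F)[:2];print("angle of F->C",np.arctan2(y[1],y[0]))
s=get_state();from scipy.spatial.transform import Rotation as R
print(R.from_quat(s["ee_rot"]).as_matrix())
for sg in(1,-1):
    yy=y/np.linalg.norm(y)*sg;xx=np.array([yy[1],-yy[0]])
    print("pred roller",F[:2]+66*xx-44.5*yy,"small",C[:2]+33*xx-38.5*yy,xx,yy)
E
```

```text
[335.0330033  180.15181518] [  8   7  19  22 303] [259.51643192 231.69953052] [  2   5  27  25 426]
roller (array([527. , -49.1, 124.3]), np.float64(1.367913630082967)) [526.2 -49.4 126. ] [523.6 -48.1 138. ]
small (array([447.7, 174.4, 103.4]), np.float64(1.8314003093342075)) [446.3 171.5 113. ]
F [450.  -22.8 102. ] C [405.3 196.7 102. ] 224.01181491160216
angle of F->C 1.7715266256107225
[[ 0.9  0.3 -0. ]
 [ 0.3 -0.9  0. ]
 [-0.  -0.  -1. ]]
pred roller [523.6 -53.3] small [445.4 165.6] [1.  0.2] [-0.2  1. ]
pred roller [376.5   7.6] small [365.3 227.9] [-1.  -0.2] [ 0.2 -1. ]
```

Emit:
play_rows([
  {"dx": 0.26,"dy": 0.45,"dz": 0,"twist": 0,"gripper": 1},
  {"dx": 0.26,"dy": 0.45,"dz": 0,"twist": 0,"gripper": 1},
  {"dx": 0.26,"dy": 0.45,"dz": 0,"twist": 0,"gripper": 1},
  {"dx": 0.26,"dy": 0.45,"dz": 0,"twist": 0,"gripper": 1},
  {"dx": 0.26,"dy": 0.45,"dz": 0,"twist": 0,"gripper": 1},
  {"dx": 0.26,"dy": 0.45,"dz": 0,"twist": 0,"gripper": 1},
  {"dx": 0.26,"dy": 0.45,"dz": 0,"twist": 0,"gripper": 1},
  {"dx": 0.26,"dy": 0.45,"dz": 0,"twist": 0,"gripper": 1},
])

```text
t: 0.9
position: [369.4, -315.9, 303.6]
ee_rot: [0.985, 0.173, -0.0, -0.0]
wrist_force: [0.4, -0.3, 0.1]
finger_gap: -0.2
grip_force: 0.0
```

Emit:
play_rows([
  {"dx": 0.3,"dy": 0.5,"dz": 0,"twist": 0,"gripper": 1},
  {"dx": 0.3,"dy": 0.5,"dz": 0,"twist": 0,"gripper": 1},
  {"dx": 0.3,"dy": 0.5,"dz": 0,"twist": 0,"gripper": 1},
  {"dx": 0.3,"dy": 0.5,"dz": 0,"twist": 0,"gripper": 1},
  {"dx": 0.3,"dy": 0.5,"dz": 0,"twist": 0,"gripper": 1},
  {"dx": 0.3,"dy": 0.5,"dz": 0,"twist": 0,"gripper": 1},
  {"dx": 0.3,"dy": 0.5,"dz": -0.2,"twist": 0,"gripper": 1},
  {"dx": 0,"dy": 0,"dz": -0.4,"twist": 0,"gripper": 1},
])

```text
t: 1.7
position: [529.5, -47.8, 260.3]
ee_rot: [0.984, 0.178, 0.003, -0.001]
wrist_force: [0.4, 0.1, 0.2]
finger_gap: 0.3
grip_force: 0.0
```

Emit:
play_rows([
  {"dx": 0,"dy": 0,"dz": -0.2,"twist": 0,"gripper": 1},
  {"dx": 0,"dy": 0,"dz": -0.2,"twist": 0,"gripper": 1},
  {"dx": 0,"dy": 0,"dz": -0.12,"twist": 0,"gripper": 1},
  {"dx": 0,"dy": 0,"dz": 0,"twist": 0,"gripper": 1},
  {"dx": 0,"dy": 0,"dz": 0,"twist": 0,"gripper": 1},
  {"dx": 0,"dy": 0,"dz": 0,"twist": 0,"gripper": 1},
  {"dx": 0,"dy": 0,"dz": 0,"twist": 0,"gripper": 1},
  {"dx": 0,"dy": 0,"dz": 0,"twist": 0,"gripper": 1},
])

```text
t: 2.5
position: [526.8, -55.1, 220.4]
ee_rot: [0.985, 0.173, 0.0, 0.0]
wrist_force: [0.3, 0.4, -0.0]
finger_gap: -0.1
grip_force: 0.0
```

```bash
python3 - <<'E'
from h import *
im=eyes.get_image("scene");c=cv2.cvtColor(im["color"],cv2.COLOR_RGB2BGR)[90:290,140:380]
cv2.imwrite("pics/s1.png",cv2.resize(c,None,fx=3,fy=3,interpolation=cv2.INTER_CUBIC))
s=get_state();p=s["position"];print(p,s["wrist_force"],proj(im,p-[0,0,73]),proj(im,[526,-50,123]))
E
```

```text
[526.71131117 -55.0892042  220.32112708] [ 0.7557807  -0.61010061 -0.38948841] [255.23173245 222.16616643] [258.00985511 232.37645176]
```

View pics/s1.png

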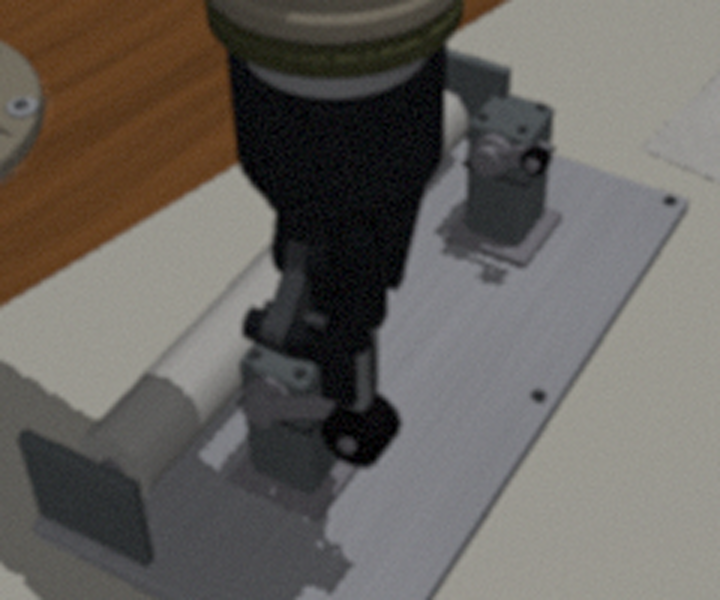

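The closed fingertips (crop about (345,390)) stand just above the large roller (360,430), clear of the housing. Next I shift slightly and press.

Emit:
play_rows([
  {"dx": 0.06,"dy": 0.06,"dz": 0,"twist": 0,"gripper": 1},
  {"dx": 0,"dy": 0,"dz": -0.1,"twist": 0,"gripper": 1},
  {"dx": 0,"dy": 0,"dz": -0.1,"twist": 0,"gripper": 1},
  {"dx": 0,"dy": 0,"dz": -0.1,"twist": 0,"gripper": 1},
  {"dx": 0,"dy": 0,"dz": -0.1,"twist": 0,"gripper": 1},
  {"dx": 0,"dy": 0,"dz": -0.1,"twist": 0,"gripper": 1},
  {"dx": 0,"dy": 0,"dz": -0.05,"twist": 0,"gripper": 1},
  {"dx": 0,"dy": 0,"dz": 0,"twist": 0,"gripper": 1},
])

```text
t: 3.35
position: [530.7, -50.4, 178.0]
ee_rot: [0.985, 0.173, -0.0, -0.0]
wrist_force: [-0.1, 2.1, 3.9]
finger_gap: -0.3
grip_force: 1.7
```

```bash
python3 - <<'E'
from h import *
im=eyes.get_image("scene");c=cv2.cvtColor(im["color"],cv2.COLOR_RGB2BGR)[90:290,140:380]
cv2.imwrite("pics/s2.png",cv2.resize(c,None,fx=3,fy=3,interpolation=cv2.INTER_CUBIC))
s=get_state();print(s["position"],s["wrist_force"],proj(im,[533,-48,102]),proj(im,[526,-50,123]))
E
```

```text
[530.93798603 -50.32405078 178.44494293] [-0.52838818  2.65617995  3.40266734] [263.08640615 244.55276615] [258.00985511 232.37645176]
```

View pics/s2.png

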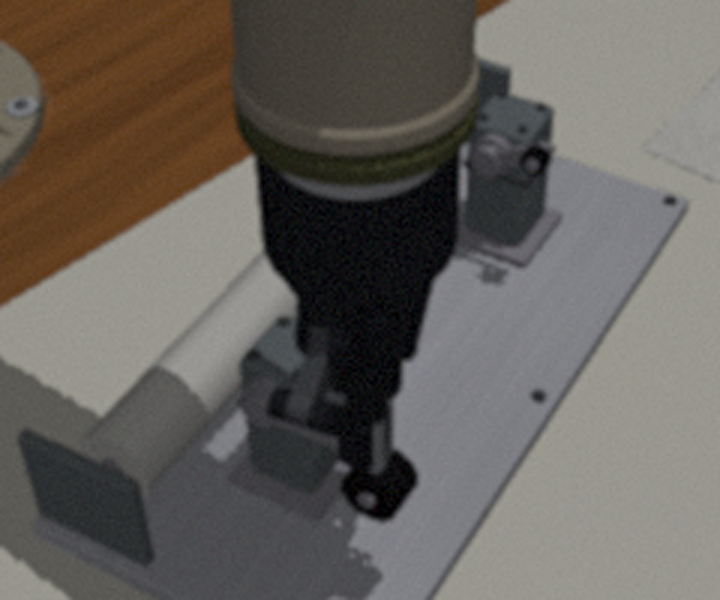

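The roller hub dropped from (347,440) to (368,498) in the crop, about 32 mm, which is well past the click. The upward force is 3.4–3.9 N. I'll hold, then release.

Emit:
play_rows([
  {"dx": 0,"dy": 0,"dz": 0,"twist": 0,"gripper": 1},
  {"dx": 0,"dy": 0,"dz": 0,"twist": 0,"gripper": 1},
  {"dx": 0,"dy": 0,"dz": 0,"twist": 0,"gripper": 1},
  {"dx": 0,"dy": 0,"dz": 0.2,"twist": 0,"gripper": 1},
  {"dx": 0,"dy": 0,"dz": 0.3,"twist": 0,"gripper": 1},
  {"dx": 0,"dy": 0,"dz": 0.4,"twist": 0,"gripper": 1},
  {"dx": 0,"dy": 0,"dz": 0.4,"twist": 0,"gripper": 1},
  {"dx": 0,"dy": 0,"dz": 0.3,"twist": 0,"gripper": 1},
])

```text
t: 4.2
position: [531.1, -51.4, 300.3]
ee_rot: [0.985, 0.173, 0.0, 0.001]
wrist_force: [-0.2, 0.1, 0.5]
finger_gap: 0.2
grip_force: 0.0
```

Emit:
play_rows([
  {"dx": 0,"dy": 0,"dz": 0,"twist": 0,"gripper": 1},
  {"dx": 0,"dy": 0,"dz": 0,"twist": 0,"gripper": 1},
  {"dx": 0,"dy": 0,"dz": 0,"twist": 0,"gripper": 1},
  {"dx": 0,"dy": 0,"dz": 0,"twist": 0,"gripper": 1},
  {"dx": 0,"dy": 0,"dz": 0,"twist": 0,"gripper": 1},
  {"dx": 0,"dy": 0,"dz": 0,"twist": 0,"gripper": 1},
  {"dx": 0,"dy": 0,"dz": 0,"twist": 0,"gripper": 1},
  {"dx": 0,"dy": 0,"dz": 0,"twist": 0,"gripper": 1},
])

```text
t: 5.0
position: [531.1, -50.6, 298.6]
ee_rot: [0.985, 0.173, -0.0, -0.0]
wrist_force: [0.1, -0.7, -1.0]
finger_gap: -0.0
grip_force: 0.0
```

```bash
python3 - <<'E'
from h import *
im=eyes.get_image("scene");c=cv2.cvtColor(im["color"],cv2.COLOR_RGB2BGR)[90:290,140:380]
cv2.imwrite("pics/s3.png",cv2.resize(c,None,fx=3,fy=3,interpolation=cv2.INTER_CUBIC))
s=get_state();print(s["t"],s["position"],s["wrist_force"])
E
```

```text
5.05 [531.05207015 -50.53705212 298.5839105 ] [-0.15971734  0.47474341  0.2035391 ]
```

View pics/s3.png

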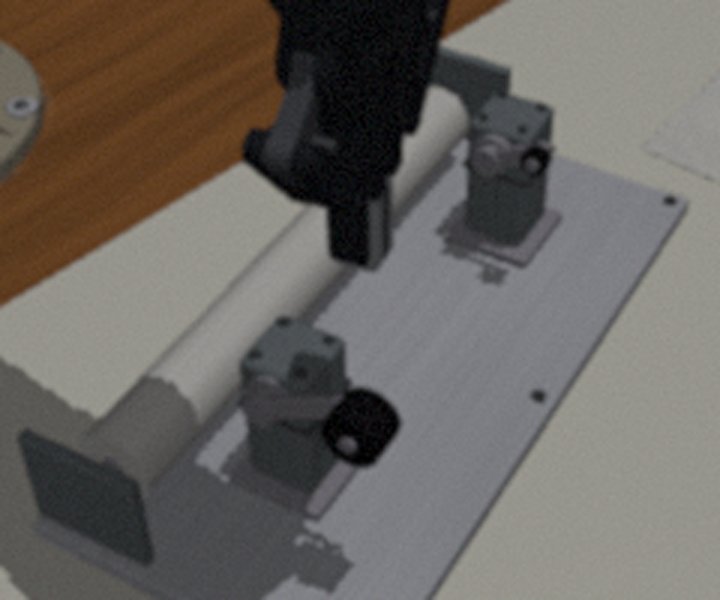

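The roller hub is back at (347,442), its rest place, the small roller hasn't moved, and the gripper is clear.

```bash
python3 -c "
from cell import order
print(order.sign_off())"
```

```text
the job is handed in; nothing more can be done
None
```

I pushed the feed switch's long arm about 32 mm down by the camera images (it clicks at 21 mm), held it there for over 0.3 s and let it spring back. The short arm was not touched, and I handed the job in at about 5 s; the sign-off gave no verdict.

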